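# Take the blue service cover off a bath controller

## Task

On the controller with the blue cover, loosen both black thumbscrews fully by turning each counter-clockwise to its stop. Then lift the blue cover straight off by its handle and set it down (not dropped) flat on the green mat, centred on it and lined up with it, and let go. Leave the yellow cover on the other controller where it is.

Things in the scene. Friction and masses are not known exactly. Their poses are not given: they have to be found in the camera images.
- unit_screw_near (a joint): Turn of the BLUE cover's near (robot-side) thumbscrew, rad. Starts at 0.1 to 0.5: done up, its bar lying across the cover's end notch and over the plate. Grows counter-clockwise seen from above to a stop at 1.5: fully loose, the bar lying along the notch, in line with both thumbscrews, so that the plate can rise past it. Only turns (captive), takes 0.05 N m, stays where left.
- unit_screw_near_grip (a point): BLUE cover's near (robot-side) thumbscrew: a black wing bar 50 mm long, 12 thick, 30 tall on a fixed upright axis. Point on that axis at which to grip, 8 mm below the bar's top and 24 mm above the cover's upper face. x along the bar (pinch across it, along y), z up; turns with the bar.
- unit_screw_far (a joint): Turn of the BLUE cover's far thumbscrew, rad. Starts at 0.1 to 0.5: done up, its bar lying across the cover's end notch and over the plate. Grows counter-clockwise seen from above to a stop at 1.5: fully loose, the bar lying along the notch, in line with both thumbscrews, so that the plate can rise past it. Only turns (captive), takes 0.05 N m, stays where left.
- unit_screw_far_grip (a point): BLUE cover's far thumbscrew: a black wing bar 50 mm long, 12 thick, 30 tall on a fixed upright axis. Point on that axis at which to grip, 8 mm below the bar's top and 24 mm above the cover's upper face. x along the bar (pinch across it, along y), z up; turns with the bar.
- unit: White controller under the BLUE cover, fixed, 230 (x) x 150 (y) mm. Origin: centre of its underside; x through both thumbscrews, which stand at x = -75 and +75 mm, y = 0; z up. The cover lies on it at 55 mm height within a 4 mm high rim, about 2 mm of play.
- unit_cover_grip (a point): Loose BLUE cover (0.25 to 0.45 kg): plate 190 (x) x 120 x 4 mm, a notch 32 mm wide and 49 deep in each short end. Handle: aluminium bar across its middle, 60 mm along y, 14 thick along x (pinch along x), 14 to 40 mm above the plate. Point: centre of the plate, in the handle, 26 mm above its upper face, 30 above its underside. x along the plate, z up.
- mat: Green mat with a thin white border line, fixed flat on the bench, 220 (x) x 160 (y) x 4 mm. Origin at the centre of its underside, x along its long side, z up; its upper face is 4 mm above the bench.
- other_cover_grip (a point): Same point on the handle of the YELLOW cover, on the other controller, which is otherwise identical (same thumbscrews, same sizes). Not to be moved. The two controllers and the mat stand side by side, in any order.

How it is judged:
By the outcome, as a careful person would: the job done as asked, in the order asked, and still so for the second after the job is handed in, with the robot touching nothing.
It also fails if it takes over 72 s, if anything falls off the work surface, if the arm or the gripper's body presses on something with over 40 N, if the wrist force passes 120 N, or if a joint passes its speed limit or range.

## Robot

A 7-joint arm with a two-finger parallel gripper is mounted at the origin on the work surface. World frame = base frame: x ahead of the robot, y to its left, z up, the work surface at z = 0. Lengths are in m, angles in rad, forces in N, time in s.
With the tool pointing down it reaches from about 0.425 to 0.825 m from the base axis. Payload 3.6 kg.
Tool frame: the origin (TCP) lies between the finger pads; the fingertips stand 22 mm ahead of it and the grasp point (between the pads) lies 3 mm ahead of it; z points along the fingers, y is the line along which they close (so a half turn about z gives the same grasp; the last joint's range is limited). The gripper opens to 93 mm and grips with 3 to 60 N. Pads are 15 mm wide; open, the fingers measure 128 mm over their backs; the gripper's body (75 mm by 188 mm) begins 65 mm behind the grasp point.
Start: joints at [-1.371, 0.615, -0.013, 1.423, 0.008, 1.103, -0.04], TCP at [0.146, 0.633, 0.241] pointing down, gripper open.
Joint ranges: [-3.12, 3.12], [-0.3, 2.06], [-1.34, 1.32], [0.26, 2.42], [-1.36, 4.5], [0.01, 1.98], [-2.84, 2.84]. Speed limits (rad/s): [2.79, 2.79, 3.14, 3.14, 3.14, 3.14, 3.14].

## Interface

Orientations are given as a rotation vector (axis times angle).
In Python, from plant import * gives the robot as it stands.
- The arm moves only by the tool step_arm, never from a script. Its argument "rows" is text: rows parted by semicolons, each of 7 numbers parted by spaces: the turn, a rotation vector about the tool's x, y, z in degrees, then the shift along the tool's x, y, z in m, then the opening, from -1 (shut) to 1 (fully open). In form: ax ay az x y z fingers; .... A call has 1 to 20 rows; each row shifts and turns the commanded pose from where the row before left it, along the tool's axes as they then stand; what a row does not reach is not made up. A row lasts 1/12 s, in which the tool goes at most 41.7 mm and 7.16 degrees, less where a joint would pass 70% of its speed; a pose out of reach is approached as far as the arm can. A call with a gripper value outside its range is refused whole. The fingers move at their own pace and stop on an object; the grip force is fixed at half the most. Time passes only in rows, so rows that do not move let the fingers close. It gives the time, the measured TCP pose, the force, the opening and the grip force at its end, in the units of the state.
- get_state(): the state, without advancing time (a new reading comes with each control period).
- capture(name): name is "side" or "top"; returns the picture (384x512x3 uint8, blue, green, red); there is no depth.
- get_calibration(name): a dict with "mtx" (3x3 intrinsics, pixels), "k1" (the pictures are not rectified: a ray, as slopes to the right and down, at radius r is drawn at 1 + k1 r^2 times it, then the intrinsics apply), "eye" and "rotation" of the camera in the world. Camera axes: x right, y down, z forward; pixel columns grow to the right and rows downward; lengths in m; the calibration is good to about 2 mm. A picture is of the moment at which its call begins. get_calibration takes no time and is no camera call.
- close_job(): hands the job in; it is judged then, once.
Trained networks look in the newest picture that a camera, given by its name, has taken for a name from the list of things; names that differ only in an ending like _2 or _b are one class to them, and where a whole thing is asked for, a point or a joint stands for the part that bears it (a point fixed in the world has none). Each returns a list of dicts, best first, with "p" (0 to 1); they miss things now and then, are a little off and sometimes report something else, mostly with a low value. They report only what shows in the picture. A call takes as long as a camera call.
- masks_of(camera, thing): "pixels" (384x512 bool, what is visible of it) and "rect" ([left, top, right, bottom] in pixels, round what is visible of it).
The state is a dict: "time": time; "joint_positions": joint angles; "dq": joint speeds; "joint_efforts": joint torques, N m; "tool_pos": TCP position; "tool_rot": TCP orientation; "force": force on the tool from outside, world axes, zero at the start; "wrist_torque": the same for the moment, N m; "gripper_width": finger opening in m; "gripper_force": force on a finger pad.
Only numpy, scipy, OpenCV 4.12 (cv2) and the standard library are available. Lean on these libraries where they do the work, as an engineer would, in place of code of your own. Each camera call takes 0.05 s, during which the arm holds its last target. There are 200 camera calls.

## Working session

There is one attempt and no reset: what is moved stays moved. The work goes in short steps, Python scripts to look and compute and a tool call to move; the robot and the scene stay as the last step left them, time stands still between calls to the robot, and variables do not carry over. Pictures are saved under pics/ and viewed, at most 10 in all, crops included, and the job is handed in when it is done.

Besides the shell and the picture viewer there is one more tool, called by a JSON object that holds its "api" and its "payload", one argument or row to a line. step_arm: Moves the arm, as the interface text tells. Its arguments: {"type":"object","properties":{"rows":{"type":"string"}},"required":["rows"]}

```bash
mkdir -p pics; ls; python3 - <<'E'
from plant import *
import cv2,numpy as np
s=get_state();print(s['time'],s['tool_pos'],s['tool_rot'],s['gripper_width'])
ims=[]
for c in("side","top"):
    im=capture(c);cv2.imwrite(f"pics/{c}0.png",im);ims.append(im)
    k=get_calibration(c);print(c,k)
    for t in("unit","unit_cover_grip","unit_screw_near","unit_screw_far","mat","other_cover_grip"):
        for d in masks_of(c,t)[:3]:
            m=d['pixels'];ys,xs=np.nonzero(m);print(c,t,round(d['p'],2),d['rect'],m.sum(),xs.mean().round(1),ys.mean().round(1))
cv2.imwrite("pics/both.png",cv2.resize(np.vstack(ims),(448,600)) if 0 else ims[1])
E
```

```text
pics
0.0 [0.14595352 0.63262397 0.23949394] [-0.3553101  -3.12117294  0.00404609] 0.09312525225497914
side {'mtx': array([[400.37389401,   0.        , 255.92442769],
       [  0.        , 400.37389401, 190.84392511],
       [  0.        ,   0.        ,   1.        ]]), 'k1': 0.024314972904311793, 'eye': array([ 0.29804346, -0.85512871,  0.65305572]), 'rotation': array([-2.15276936,  0.2645667 , -0.14014336])}
side unit_cover_grip 0.73 [248.8, 239.8, 358.6, 306.5] 3343 302.0 272.1
side unit_screw_near 0.75 [259.1, 261.9, 280.7, 287.5] 327 270.2 274.8
side unit_screw_far 0.66 [320.7, 242.1, 344.2, 264.2] 365 332.5 251.1
side mat 0.59 [197.3, 142.6, 270.7, 169.2] 1590 233.1 156.7
side other_cover_grip 0.71 [229.7, 172.7, 304.2, 204.5] 1409 264.3 189.1
top {'mtx': array([[421.58784823,   0.        , 255.93155338],
       [  0.        , 421.58784823, 192.4234203 ],
       [  0.        ,   0.        ,   1.        ]]), 'k1': -0.13380376287756804, 'eye': array([ 0.35607383, -0.01989041,  0.91934615]), 'rotation': array([-2.12158074,  2.12891242, -0.19758125])}
top unit 0.77 [336.0, 127.9, 431.6, 246.1] 3625 379.9 188.6
top unit 0.52 [385.0, 210.6, 412.7, 225.5] 178 399.4 216.2
top unit_cover_grip 0.81 [348.5, 138.2, 426.9, 231.9] 3989 386.7 183.8
top unit_screw_near 0.54 [385.5, 210.2, 414.0, 225.2] 188 399.5 216.2
top unit_screw_far 0.48 [369.1, 140.8, 391.6, 152.0] 140 379.0 147.8
top mat 0.58 [66.8, 149.1, 160.6, 258.3] 6844 113.6 201.5
top other_cover_grip 0.72 [339.3, 127.4, 436.2, 243.4] 3661 381.0 189.3
top other_cover_grip 0.64 [209.2, 134.1, 276.6, 228.9] 4338 241.4 182.7
```

View pics/top0.png

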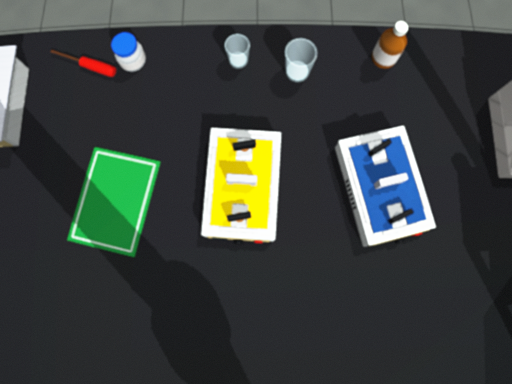

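View pics/side0.png

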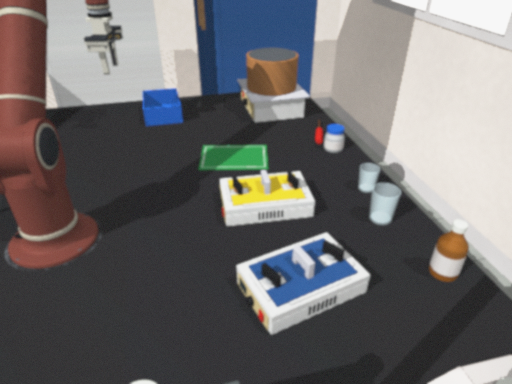

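```bash
cat > h.py <<'E'
import cv2,numpy as np
from plant import *
from scipy.spatial.transform import Rotation as R
from scipy.optimize import least_squares
K={c:get_calibration(c) for c in("side","top")}
def proj(c,P):
    k=K[c];q=(np.atleast_2d(P)-k['eye'])@R.from_rotvec(k['rotation']).as_matrix()
    s=q[:,:2]/q[:,2:];s=s*(1+k['k1']*(s**2).sum(1,keepdims=True))
    return s*k['mtx'][0,0]+k['mtx'][:2,2]
def tri(ps,pt):
    r=least_squares(lambda P:np.r_[(proj('side',P)[0]-ps),(proj('top',P)[0]-pt)],[.6,0,.05])
    return r.x,np.abs(r.fun).max()
def plane(c,p,z):
    return np.r_[least_squares(lambda v:proj(c,[v[0],v[1],z])[0]-p,[.6,0]).x,z]
def col(im,name,box=None):
    h=cv2.cvtColor(im,cv2.COLOR_BGR2HSV)
    lo,hi={'blue':((100,150,60),(125,255,255)),'green':((45,100,60),(80,255,255)),'yellow':((22,150,80),(35,255,255))}[name]
    m=cv2.inRange(h,lo,hi)
    if box is not None:
        b=np.zeros_like(m);l,t,r,d=[int(v) for v in box];b[t-6:d+6,l-6:r+6]=255;m&=b
    return m
def quad(m):
    hull=cv2.convexHull(cv2.findNonZero(m))
    return cv2.approxPolyN(hull,4,ensure_convex=True).reshape(-1,2).astype(float)
E
python3 - <<'E'
from h import *
I={c:cv2.imread(f'pics/{c}0.png') for c in K}
B={('side','blue'):(249,240,358,306),('top','blue'):(348,138,427,232),('side','green'):(197,143,271,169),('top','green'):(67,149,161,258)}
for n,L,W in(('blue',.19,.12),('green',.2,.14)):
    qt=quad(col(I['top'],n,B['top',n]));qs=quad(col(I['side'],n,B['side',n]))
    z0=.06 if n=='blue' else .004
    P=[]
    for p in qt:
        e=proj('side',plane('top',p,z0))[0];s=qs[np.argmin(((qs-e)**2).sum(1))]
        x,r=tri(s,p);P.append(x);print(n,p,s,x.round(4),'res',r.round(1),plane('top',p,z0).round(4))
    print('mean',np.mean(P,0).round(4))
    Q=np.array([plane('top',p,z0) for p in qt])[:,:2].astype(np.float32)
    print('rect top',cv2.minAreaRect(Q),Q.mean(0))
# handle and screws
def dark(c,box,f):
    l,t,r,d=box;g=I[c][t:d,l:r].astype(int);m=f(g);ys,xs=np.nonzero(m)
    (cx,cy),wh,a=cv2.minAreaRect(np.c_[xs+l,ys+t].astype(np.float32));v=cv2.fitLine(np.c_[xs+l,ys+t].astype(np.float32),2,0,.01,.01).ravel()
    return np.array([cx,cy]),v[:2],len(xs),wh
for nm,bt,bs in(('near',(383,205,416,228),(257,260,283,290)),('far',(366,136,394,158),(318,238,346,267))):
    f=lambda g:g.max(2)<60
    a=dark('top',bt,f);b=dark('side',bs,f);x,r=tri(b[0],a[0])
    p1=plane('top',a[0]-10*a[1],.085);p2=plane('top',a[0]+10*a[1],.085);d=p2-p1
    print(nm,a,b[0],b[2],x.round(4),r.round(1),'bar yaw',np.degrees(np.arctan2(d[1],d[0])))
top=cv2.resize(I['top'][120:252,325:445],None,fx=4,fy=4,interpolation=cv2.INTER_CUBIC)
sd=cv2.resize(I['side'][225:335,230:375],None,fx=3,fy=3,interpolation=cv2.INTER_CUBIC)
sd=cv2.copyMakeBorder(sd[:,:320],0,528-330,0,0,0);cv2.imwrite('pics/crop.png',np.hstack([top,sd]))
E
```

```text
blue [374. 232.] [250. 266.] [ 0.4326 -0.2657  0.0549] res 0.2 [ 0.4325 -0.2643  0.06  ]
blue [349. 148.] [322. 240.] [ 0.6126 -0.2214  0.0517] res 0.9 [ 0.6121 -0.2199  0.06  ]
blue [400. 136.] [355. 271.] [ 0.6383 -0.334   0.0582] res 0.9 [ 0.6398 -0.334   0.06  ]
blue [426. 219.] [277. 304.] [ 0.4579 -0.3781  0.059 ] res 0.3 [ 0.4584 -0.3778  0.06  ]
mean [ 0.5353 -0.2998  0.0559]
rect top ((0.5352543592453003, -0.2989628314971924), (0.18657609820365906, 0.11733795702457428), 13.654122352600098) [ 0.53567106 -0.29898143]
green [135. 257.] [197. 170.] [ 0.3833  0.2447 -0.0027] res 1.0 [0.3846 0.2427 0.004 ]
green [ 65. 241.] [202. 145.] [ 0.4183  0.4073 -0.0011] res 0.1 [0.4181 0.4049 0.004 ]
green [ 93. 145.] [267. 144.] [0.6403 0.3559 0.0008] res 0.1 [0.6394 0.3546 0.004 ]
green [161. 160.] [269. 170.] [ 0.6041  0.1954 -0.0061] res 0.4 [0.602 0.193 0.004]
mean [ 0.5115  0.3008 -0.0023]
rect top ((0.5103695392608643, 0.29884588718414307), (0.1659703403711319, 0.22700731456279755), 77.20874786376953) [0.5110198 0.298801 ]
near (array([400.10003662, 215.70002747]), array([ 0.9006453 , -0.43455496], dtype=float32), 94, (4.0249223709106445, 24.59674835205078)) [271.1517334  274.82070923] 191 [ 0.4636 -0.3171  0.0729] 0.3 bar yaw -65.85403834752441
far (array([379.2880249 , 147.41598511]), array([ 0.83226174, -0.5543829 ], dtype=float32), 97, (4.680170059204102, 24.412778854370117)) [334. 249.] 244 [ 0.6099 -0.2812  0.0765] 0.5 bar yaw -56.857870008854846
```

View pics/crop.png

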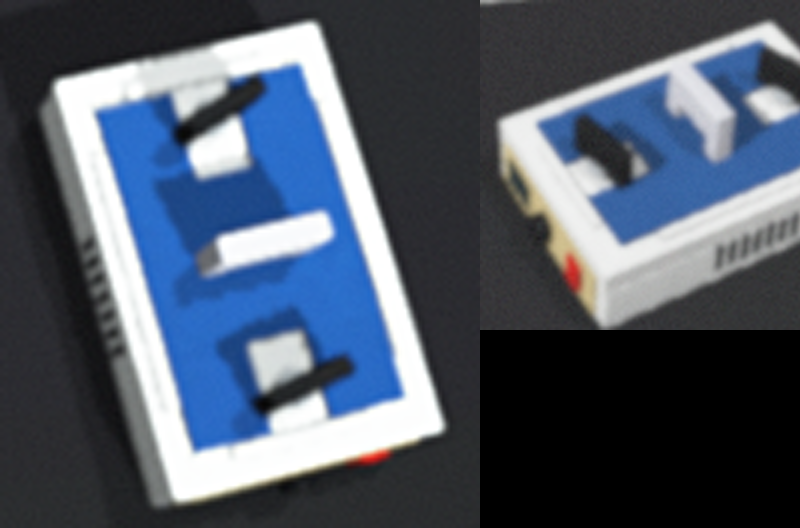

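{"api": "step_arm", "payload": {
  "rows": "0 0 0 -.029 -.0237 0 .1;0 0 0 -.029 -.0237 0 .1;0 0 0 -.029 -.0237 0 .1;0 0 0 -.029 -.0237 0 .1;0 0 0 -.029 -.0237 0 .1;0 0 0 -.029 -.0237 0 .1;0 0 0 -.029 -.0237 0 .1;0 0 0 -.029 -.0237 0 .1;0 0 0 -.029 -.0237 0 .1;0 0 0 -.029 -.0237 0 .1;0 0 0 -.029 -.0237 0 .1;0 0 0 -.029 -.0237 0 .1;0 0 0 -.029 -.0237 0 .1;0 0 0 -.029 -.0237 0 .1;0 0 0 -.029 -.0237 0 .1;0 0 0 -.029 -.0237 0 .1;0 0 0 -.029 -.0237 0 .1;0 0 0 -.029 -.0237 0 .1"
}}

```text
time: 2.2
tool_pos: [0.5599, 0.0987, 0.241]
tool_rot: [0.355, 3.121, 0.001]
force: [0.3, 0.9, 0.9]
gripper_width: 0.0511
gripper_force: 0.0
```

{"api": "step_arm", "payload": {
  "rows": "0 0 0 0 -.0357 0 .1;0 0 0 0 -.0357 0 .1;0 0 0 0 -.0357 0 .1;0 0 0 0 -.0357 0 .1;0 0 0 0 -.0357 0 .1;0 0 0 0 -.0357 0 .1;0 0 0 0 -.0357 0 .1;0 0 0 0 -.0357 0 .1;0 0 0 0 -.0357 0 .1;0 0 0 0 -.0357 0 .1;0 0 0 0 -.0357 0 .1;0 0 0 0 -.0357 0 .1;0 0 6.6 0 0 0 .1;0 0 6.6 0 0 0 .1;0 0 6.6 0 0 0 .1;0 0 6.6 0 0 0 .1;0 0 6.6 0 0 0 .1;0 0 6.6 0 0 0 .1;0 0 6.6 0 0 0 .1;0 0 6.6 0 0 0 .1"
}}

```text
time: 3.87
tool_pos: [0.4627, -0.317, 0.2408]
tool_rot: [1.713, 2.633, 0.0]
force: [0.1, 0.5, -0.8]
gripper_width: 0.0512
gripper_force: 0.0
```

```bash
cat >> h.py <<'E'
def goto(x,y,z,yaw):
    "tool-axis shift and turn (about tool z, deg) to TCP x,y,z with tool y at yaw deg"
    s=get_state();M=R.from_rotvec(s['tool_rot']).as_matrix()
    yn=np.degrees(np.arctan2(M[1,1],M[0,1]))
    c,d=np.cos(np.radians(yaw)),np.sin(np.radians(yaw))
    T=np.array([[d,c,0],[-c,d,0],[0,0,-1.]])
    print('t',s['time'],'pos',s['tool_pos'].round(4),'yaw',yn.round(1),'w',round(s['gripper_width'],4),'j7',s['joint_positions'][6].round(2),'F',np.round(s['force'],1))
    print('shift',(M.T@(np.array([x,y,z])-s['tool_pos'])).round(4),'turn',np.degrees(R.from_matrix(M.T@T).as_rotvec()).round(2))
E
python3 -c "
from h import *
goto(.463,-.317,.088,24)"
```

```text
t 3.8667 pos [ 0.4627 -0.317   0.2408] yaw 23.9 w 0.0512 j7 1.19 F [ 0.1  0.5 -0.8]Traceback (most recent call last):
  File "<string>", line 3, in <module>
    goto(.463,-.317,.088,24)
    ~~~~^^^^^^^^^^^^^^^^^^^^
  File "h.py", line 32, in goto
    print('shift',(M.T@(np.array([x,y,z])-s['tool_pos'])).round(4),'turn',np.degrees(R.from_matrix(M.T@T).as_rotvec()).round(2))
                                                                                     ~~~~~~~~~~~~~^^^^^^^
  File "scipy/spatial/transform/_rotation.pyx", line 1143, in scipy.spatial.transform._rotation.Rotation.from_matrix
ValueError: Non-positive determinant (left-handed or null coordinate frame) in rotation matrix 0: [[-9.99998425e-01  1.76723726e-03  1.66025765e-04]
 [ 1.76719082e-03  9.99998399e-01 -2.79454378e-04]
 [ 1.66519361e-04  2.79160538e-04  9.99999947e-01]].
```

{"api": "step_arm", "payload": {
  "rows": "0 0 0 0 0 .03 .1;0 0 0 0 0 .03 .1;0 0 0 0 0 .03 .1;0 0 0 0 0 .02 .1;0 0 0 0 0 .015 .1;0 0 0 0 0 .01 .1;0 0 0 0 0 .01 .1;0 0 0 0 0 .007 .1;0 0 0 0 0 0 .1;0 0 0 0 0 0 -1;0 0 0 0 0 0 -1;0 0 0 0 0 0 -1;0 0 0 0 0 0 -1;0 0 0 0 0 0 -1;0 0 0 0 0 0 -1"
}}

```text
time: 5.12
tool_pos: [0.4627, -0.3172, 0.089]
tool_rot: [1.706, 2.637, -0.0]
force: [0.3, 0.2, -0.3]
gripper_width: 0.0156
gripper_force: 0.0
```

```bash
sed -i 's/\[d,c,0\],\[-c,d,0\]/[-d,c,0],[c,d,0]/' h.py
python3 -c "
from h import *
goto(.463,-.317,.088,24);s=get_state();print(s['wrist_torque'],s['gripper_force'])"
```

```text
t 5.1167 pos [ 0.4627 -0.3172  0.089 ] yaw 24.2 w 0.0156 j7 1.28 F [ 0.3  0.2 -0.3]
shift [0.0001 0.0004 0.001 ] turn [0.02 0.03 0.21]
[-0.06543246  0.04335165 -0.04630918] 0.0
```

{"api": "step_arm", "payload": {
  "rows": "0 0 0 0 0 0 -1;0 0 0 0 0 0 -1;0 0 0 0 0 0 -1;0 0 0 0 0 0 -1"
}}

```text
time: 5.45
tool_pos: [0.4622, -0.3174, 0.0889]
tool_rot: [-1.707, -2.637, 0.001]
force: [-2.3, 0.7, 3.5]
gripper_width: 0.0118
gripper_force: 30.0
```

{"api": "step_arm", "payload": {
  "rows": "0 0 -5 0 0 0 -1;0 0 -5 0 0 0 -1;0 0 -5 0 0 0 -1;0 0 -5 0 0 0 -1;0 0 -5 0 0 0 -1;0 0 -5 0 0 0 -1;0 0 -5 0 0 0 -1;0 0 -5 0 0 0 -1;0 0 -5 0 0 0 -1;0 0 -5 0 0 0 -1;0 0 -5 0 0 0 -1;0 0 -5 0 0 0 -1;0 0 0 0 0 0 -1"
}}

```text
time: 6.53
tool_pos: [0.4621, -0.3175, 0.0889]
tool_rot: [-0.157, -3.137, -0.0]
force: [-1.9, 0.4, 3.9]
gripper_width: 0.012
gripper_force: 30.0
```

```bash

python3 -c "
from h import *
goto(.463,-.317,.088,100);s=get_state();print(s['wrist_torque'],s['gripper_force'])"
```

```text
t 6.5333 pos [ 0.4621 -0.3175  0.0889] yaw 84.3 w 0.012 j7 2.03 F [-1.9  0.4  3.9]
shift [-0.0008  0.0006  0.0009] turn [  0.    -0.02 -15.73]
[-0.02211732  0.40236706  0.11232916] 29.95358258485794
```

Gripped and turning (60° so far). Continue in small steps to the stop.

{"api": "step_arm", "payload": {
  "rows": "0 0 -3 0 0 0 -1;0 0 -3 0 0 0 -1;0 0 -3 0 0 0 -1;0 0 -3 0 0 0 -1;0 0 0 0 0 0 -1"
}}

```text
time: 6.95
tool_pos: [0.4622, -0.3175, 0.0889]
tool_rot: [0.168, -3.137, 0.0]
force: [-2.4, -0.9, 4.9]
gripper_width: 0.0117
gripper_force: 30.0
```

```bash

python3 -c "
from h import *
goto(.463,-.317,.088,100);s=get_state();print(s['wrist_torque'],s['gripper_force'])"
```

```text
t 6.95 pos [ 0.4622 -0.3175  0.0889] yaw 96.1 w 0.0117 j7 2.18 F [-2.4 -0.9  4.9]
shift [-0.0009  0.0004  0.0009] turn [-0.01 -0.03 -3.88]
[-0.07477525  0.46125424  0.02571038] 29.95437115430832
```

{"api": "step_arm", "payload": {
  "rows": "0 0 -2 0 0 0 -1;0 0 -2 0 0 0 -1;0 0 0 0 0 0 -1"
}}

```text
time: 7.2
tool_pos: [0.4622, -0.3175, 0.0889]
tool_rot: [0.276, -3.129, 0.001]
force: [-2.4, -0.1, 4.4]
gripper_width: 0.0119
gripper_force: 30.0
```

```bash

python3 -c "
from h import *
goto(.463,-.317,.088,104);s=get_state();print(s['wrist_torque'],s['gripper_force'])"
```

```text
t 7.2 pos [ 0.4622 -0.3175  0.0889] yaw 100.1 w 0.0119 j7 2.23 F [-2.4 -0.1  4.4]
shift [-0.0009  0.0004  0.0009] turn [-0.01 -0.04 -3.93]
[-0.10535506  0.53385698  0.05222685] 29.956258535385132
```

{"api": "step_arm", "payload": {
  "rows": "0 0 -2 0 0 0 -1;0 0 -1 0 0 0 -1;0 0 0 0 0 0 -1"
}}

```text
time: 7.45
tool_pos: [0.4622, -0.3176, 0.0889]
tool_rot: [0.357, -3.121, 0.001]
force: [-2.3, -0.1, 4.7]
gripper_width: 0.0117
gripper_force: 30.0
```

```bash

python3 -c "
from h import *
goto(.463,-.317,.088,104);s=get_state();print(s['wrist_torque'],s['joint_efforts'].round(2))"
```

```text
t 7.45 pos [ 0.4622 -0.3176  0.0889] yaw 103.1 w 0.0117 j7 2.26 F [-2.3 -0.1  4.7]
shift [-0.0009  0.0004  0.0009] turn [-0.02 -0.04 -0.94]
[-0.06412352  0.60110241 -0.04080898] [ -1.05 -39.88  -1.62 -10.89  -0.24  -0.57   0.07]
```

{"api": "step_arm", "payload": {
  "rows": "0 0 -2 0 0 0 -1;0 0 -1 0 0 0 -1;0 0 0 0 0 0 -1"
}}

```text
time: 7.7
tool_pos: [0.4623, -0.3175, 0.0889]
tool_rot: [0.435, -3.111, -0.0]
force: [-2.3, -1.1, 4.6]
gripper_width: 0.0119
gripper_force: 30.7
```

```bash

python3 -c "
from h import *
goto(.463,-.317,.088,104);s=get_state();print(s['wrist_torque'],s['joint_efforts'].round(2))"
```

```text
t 7.7 pos [ 0.4623 -0.3175  0.0889] yaw 105.9 w 0.0119 j7 2.3 F [-2.3 -1.1  4.6]
shift [-0.0008  0.0003  0.0009] turn [ 0.01 -0.01  1.91]
[ 0.00090089  0.53129501 -0.56458972] [ -1.38 -39.88  -1.98 -10.8    0.25  -0.55   0.6 ]
```

{"api": "step_arm", "payload": {
  "rows": "0 0 0 0 0 0 .1;0 0 0 0 0 0 .1;0 0 0 0 0 0 .1;0 0 0 0 0 0 .1;0 0 0 0 0 -.01 .1;0 0 0 0 0 -.03 .1;0 0 0 0 0 -.04 .1;0 0 0 -.0301 -.0011 0 .1;0 0 0 -.0301 -.0011 0 .1;0 0 0 -.0301 -.0011 0 .1;0 0 0 -.0301 -.0011 0 .1;0 0 0 -.0301 -.0011 0 .1"
}}

```text
time: 8.7
tool_pos: [0.6099, -0.2796, 0.1694]
tool_rot: [-0.443, 3.11, 0.0]
force: [-0.2, -1.3, -0.1]
gripper_width: 0.0506
gripper_force: 0.0
```

{"api": "step_arm", "payload": {
  "rows": "0 0 6.6 0 0 0 .1;0 0 6.6 0 0 0 .1;0 0 6.6 0 0 0 .1;0 0 6.6 0 0 0 .1;0 0 6.6 0 0 0 .1;0 0 6.6 0 0 0 .1;0 0 6.6 0 0 0 .1;0 0 6.6 0 0 0 .1;0 0 6.6 0 0 0 .1;0 0 6.6 0 0 0 .1;0 0 6.6 0 0 0 .1;0 0 0 0 0 0 .1"
}}

```text
time: 9.7
tool_pos: [0.6089, -0.2795, 0.1689]
tool_rot: [-1.486, -2.768, -0.001]
force: [0.1, 0.1, -0.3]
gripper_width: 0.0511
gripper_force: 0.0
```

```bash

python3 -c "
from h import *
goto(.6085,-.2816,.088,33);s=get_state()"
```

```text
t 9.7 pos [ 0.6089 -0.2795  0.1689] yaw 33.5 w 0.0511 j7 1.13 F [ 0.1  0.1 -0.3]
shift [-0.0015 -0.0015  0.0809] turn [ 0.01 -0.02  0.55]
```

{"api": "step_arm", "payload": {
  "rows": "0 0 .5 -.0015 -.0015 .025 .1;0 0 0 0 0 .02 .1;0 0 0 0 0 .015 .1;0 0 0 0 0 .012 .1;0 0 0 0 0 .008 .1;0 0 0 0 0 0 .1;0 0 0 0 0 0 -1;0 0 0 0 0 0 -1;0 0 0 0 0 0 -1;0 0 0 0 0 0 -1;0 0 0 0 0 0 -1;0 0 0 0 0 0 -1;0 0 0 0 0 0 -1;0 0 0 0 0 0 -1;0 0 0 0 0 0 -1;0 0 0 0 0 0 -1"
}}

```text
time: 11.03
tool_pos: [0.6083, -0.2826, 0.089]
tool_rot: [1.496, 2.762, -0.0]
force: [-0.5, -0.1, 2.0]
gripper_width: 0.0118
gripper_force: 30.0
```

{"api": "step_arm", "payload": {
  "rows": "0 0 -5 0 0 0 -1;0 0 -5 0 0 0 -1;0 0 -5 0 0 0 -1;0 0 -5 0 0 0 -1;0 0 -5 0 0 0 -1;0 0 -5 0 0 0 -1;0 0 -5 0 0 0 -1;0 0 -5 0 0 0 -1;0 0 -5 0 0 0 -1;0 0 -5 0 0 0 -1;0 0 -5 0 0 0 -1;0 0 -5 0 0 0 -1;0 0 -3 0 0 0 -1;0 0 -2 0 0 0 -1;0 0 0 0 0 0 -1"
}}

```text
time: 12.28
tool_pos: [0.6083, -0.2824, 0.089]
tool_rot: [-0.223, 3.133, 0.001]
force: [0.6, 0.3, 2.6]
gripper_width: 0.0115
gripper_force: 30.0
```

```bash

python3 -c "
from h import *
goto(.6085,-.2816,.088,105);s=get_state();print(s['wrist_torque'])"
```

```text
t 12.2833 pos [ 0.6083 -0.2824  0.089 ] yaw 98.1 w 0.0115 j7 2.03 F [0.6 0.3 2.6]
shift [-0.0003  0.0008  0.001 ] turn [ 0.02  0.03 -6.87]
[0.17120341 0.11520942 0.0684174 ]
```

{"api": "step_arm", "payload": {
  "rows": "0 0 -2 0 0 0 -1;0 0 -2 0 0 0 -1;0 0 -2 0 0 0 -1;0 0 0 0 0 0 -1"
}}

```text
time: 12.62
tool_pos: [0.6083, -0.2824, 0.089]
tool_rot: [-0.384, 3.118, 0.0]
force: [-0.4, 1.2, 3.4]
gripper_width: 0.0118
gripper_force: 29.9
```

```bash

python3 -c "
from h import *
goto(.6085,-.2816,.088,106);s=get_state();print(s['wrist_torque'])"
```

```text
t 12.6167 pos [ 0.6083 -0.2824  0.089 ] yaw 104.1 w 0.0118 j7 2.11 F [-0.4  1.2  3.4]
shift [-0.0004  0.0007  0.001 ] turn [ 0.01  0.02 -1.95]
[ 0.15686344  0.16569745 -0.09860318]
```

{"api": "step_arm", "payload": {
  "rows": "0 0 -2 0 0 0 -1;0 0 0 0 0 0 -1"
}}

```text
time: 12.78
tool_pos: [0.6083, -0.2824, 0.089]
tool_rot: [-0.436, 3.111, 0.001]
force: [0.0, 0.8, 3.7]
gripper_width: 0.0115
gripper_force: 30.4
```

```bash

python3 -c "
from h import *
goto(.6085,-.2816,.088,106);s=get_state();print(s['wrist_torque'])"
```

```text
t 12.7833 pos [ 0.6083 -0.2824  0.089 ] yaw 105.9 w 0.0115 j7 2.14 F [0.  0.8 3.7]
shift [-0.0004  0.0007  0.001 ] turn [ 0.03  0.04 -0.05]
[ 0.2834793   0.20389163 -0.38938007]
```

{"api": "step_arm", "payload": {
  "rows": "0 0 -1 0 0 0 -1;0 0 0 0 0 0 -1;0 0 0 0 0 0 -.14;0 0 0 0 0 0 -.14;0 0 0 0 0 0 -.14;0 0 0 0 0 0 -.14;0 0 0 0 0 -.01 -.14;0 0 0 0 0 -.03 -.14;0 0 0 0 0 -.04 -.14;0 0 0 .0375 .0016 0 -.14;0 0 0 .0375 .0016 0 -.14;0 0 0 0 0 0 -.14"
}}

```text
time: 13.78
tool_pos: [0.5263, -0.3053, 0.1688]
tool_rot: [0.454, -3.097, 0.001]
force: [-0.7, -0.6, -0.1]
gripper_width: 0.0401
gripper_force: 0.0
```

{"api": "step_arm", "payload": {
  "rows": "0 0 6.6 0 0 0 -.14;0 0 6.6 0 0 0 -.14;0 0 6.6 0 0 0 -.14;0 0 6.6 0 0 0 -.14;0 0 6.6 0 0 0 -.14;0 0 6.6 0 0 0 -.14;0 0 6.6 0 0 0 -.14;0 0 6.6 0 0 0 -.14;0 0 6.6 0 0 0 -.14;0 0 6.6 0 0 0 -.14;0 0 6.6 0 0 0 -.14;0 0 6.6 0 0 0 -.14;0 0 6.6 0 0 0 -.14;0 0 6.6 0 0 0 -.14;0 0 0 0 0 0 -.14;0 0 0 0 0 0 -.14"
}}

```text
time: 15.12
tool_pos: [0.5356, -0.301, 0.1686]
tool_rot: [-1.914, -2.49, 0.0]
force: [-0.1, 0.5, 0.1]
gripper_width: 0.0397
gripper_force: 0.0
```

```bash

python3 -c "
from h import *
goto(.5352,-.300,.088,13.5)
im=capture('side');a=cv2.resize(im[225:335,230:375],None,fx=4,fy=4,interpolation=cv2.INTER_CUBIC);cv2.imwrite('pics/s2.png',a)"
```

```text
t 15.1167 pos [ 0.5356 -0.301   0.1686] yaw 14.9 w 0.0397 j7 0.93 F [-0.1  0.5  0.1]
shift [ 0.001  -0.0001  0.0806] turn [-0.03 -0.03  1.42]
```

View pics/s2.png

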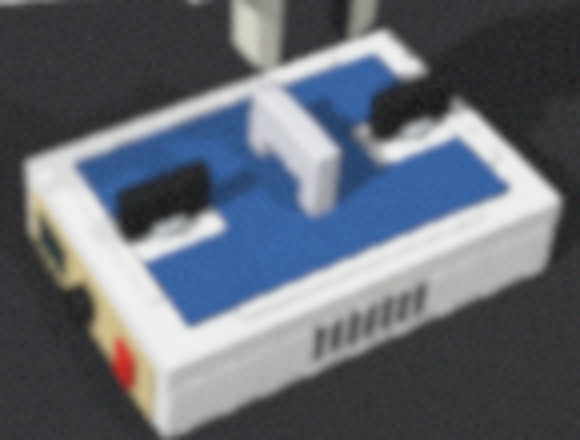

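Both bars now lie along the notches (crop pixels ~(165,200) and (410,105)) and the fingers are above the handle. I'll descend and grip it.

{"api": "step_arm", "payload": {
  "rows": "0 0 1.4 .001 0 .02 -.14;0 0 0 0 0 .02 -.14;0 0 0 0 0 .018 -.14;0 0 0 0 0 .013 -.14;0 0 0 0 0 .009 -.14;0 0 0 0 0 0 -.14;0 0 0 0 0 0 -1;0 0 0 0 0 0 -1;0 0 0 0 0 0 -1;0 0 0 0 0 0 -1;0 0 0 0 0 0 -1;0 0 0 0 0 0 -1;0 0 0 0 0 0 -1;0 0 0 0 0 0 -1"
}}

```text
time: 16.33
tool_pos: [0.5356, -0.3008, 0.0895]
tool_rot: [1.948, 2.463, 0.0]
force: [0.2, 1.4, 5.7]
gripper_width: 0.0136
gripper_force: 30.0
```

```bash

python3 -c "
from h import *
goto(.5352,-.300,.088,13.5)"
```

```text
t 16.3333 pos [ 0.5356 -0.3008  0.0895] yaw 13.3 w 0.0136 j7 0.94 F [0.2 1.4 5.7]
shift [ 0.0009 -0.0002  0.0015] turn [ 0.05  0.05 -0.18]
```

{"api": "step_arm", "payload": {
  "rows": "0 0 0 0 0 -.003 -1;0 0 0 0 0 -.004 -1;0 0 0 0 0 -.005 -1;0 0 0 0 0 -.008 -1;0 0 0 0 0 -.01 -1;0 0 0 0 0 0 -1"
}}

```text
time: 16.83
tool_pos: [0.5365, -0.3015, 0.1211]
tool_rot: [1.947, 2.46, 0.001]
force: [0.6, -0.6, -3.6]
gripper_width: 0.0137
gripper_force: 30.0
```

```bash

python3 -c "
from h import *
goto(.5352,-.300,.088,13.5);s=get_state();print(s['wrist_torque'],s['gripper_force'])"
```

```text
t 16.8333 pos [ 0.5365 -0.3015  0.1211] yaw 13.3 w 0.0137 j7 0.93 F [ 0.6 -0.6 -3.6]
shift [ 0.0019 -0.0011  0.0331] turn [ 0.18  0.18 -0.2 ]
[-0.136595   -0.00998937  0.01866103] 29.996915459632874
```

{"api": "step_arm", "payload": {
  "rows": "0 0 0 0 0 -.02 -1;0 0 0 0 0 -.03 -1;0 0 0 0 0 -.03 -1;0 0 0 0 0 -.02 -1;0 0 0 0 0 0 -1;0 0 0 0 0 0 -1"
}}

```text
time: 17.33
tool_pos: [0.5355, -0.3007, 0.2194]
tool_rot: [1.948, 2.462, 0.001]
force: [-0.9, -0.0, -4.3]
gripper_width: 0.0137
gripper_force: 30.0
```

{"api": "step_arm", "payload": {
  "rows": "0 0 0 .0295 .0057 0 -1;0 0 0 .0295 .0057 0 -1;0 0 0 .0295 .0057 0 -1;0 0 0 .0295 .0057 0 -1;0 0 0 .0295 .0057 0 -1;0 0 0 .0295 .0057 0 -1;0 0 0 .0295 .0057 0 -1;0 0 0 .0295 .0057 0 -1;0 0 0 .0295 .0057 0 -1;0 0 0 .0295 .0057 0 -1;0 0 0 .0295 .0057 0 -1;0 0 0 .0295 .0057 0 -1;0 0 0 .0295 .0057 0 -1;0 0 0 .0295 .0057 0 -1;0 0 0 .0295 .0057 0 -1;0 0 0 .0295 .0057 0 -1;0 0 0 .0295 .0057 0 -1;0 0 0 .0295 .0057 0 -1;0 0 0 .0295 .0057 0 -1;0 0 0 .0295 .0057 0 -1"
}}

```text
time: 19.0
tool_pos: [0.5087, 0.3007, 0.2159]
tool_rot: [-1.948, -2.463, 0.008]
force: [0.6, 0.2, -3.3]
gripper_width: 0.0139
gripper_force: 30.0
```

{"api": "step_arm", "payload": {
  "rows": "0 0 4.4 0 0 0 -1;0 0 4.4 0 0 0 -1;0 0 4.4 0 0 0 -1;0 0 4.4 0 0 0 -1;0 0 4.4 0 0 0 -1;0 0 4.2 0 0 0 -1;0 0 0 0 0 .03 -1;0 0 0 0 0 .03 -1;0 0 0 0 0 .03 -1;0 0 0 0 0 0 -1;0 0 0 0 0 0 -1"
}}

```text
time: 19.92
tool_pos: [0.5081, 0.2988, 0.1257]
tool_rot: [-2.456, -1.957, 0.012]
force: [1.2, 0.6, -3.3]
gripper_width: 0.0137
gripper_force: 30.0
```

```bash

python3 - <<'E'
from h import *
goto(.511,.2995,.06,-12.8)
ims={c:capture(c) for c in K}
for c in K: cv2.imwrite(f'pics/{c}3.png',ims[c])
cv2.imwrite('pics/c3.png',np.hstack([cv2.resize(ims['top'][130:280,50:180],None,fx=3,fy=3),cv2.resize(ims['side'][90:240,170:300],None,fx=3,fy=3)]))
E
```

```text
t 19.9167 pos [0.5081 0.2988 0.1257] yaw -12.9 w 0.0137 j7 -0.49 F [ 1.2  0.6 -3.3]
shift [0.0016 0.003  0.0657] turn [-0.32  0.31 -0.1 ]
```

View pics/c3.png

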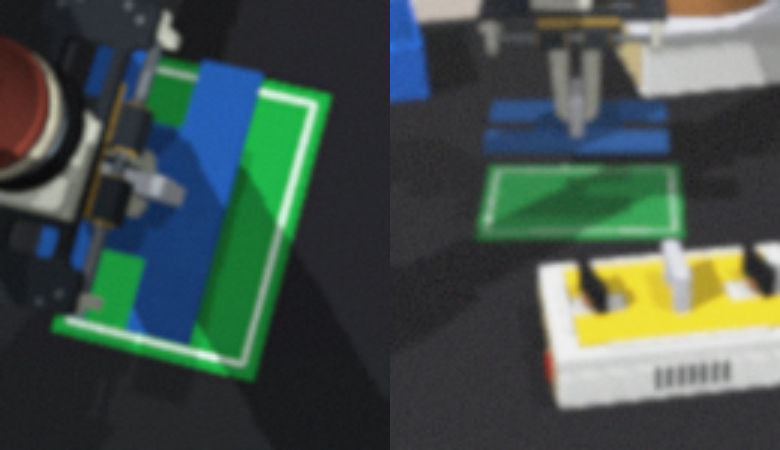

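{"api": "step_arm", "payload": {
  "rows": "-.3 .3 0 .001 .002 .02 -1;0 0 0 0 0 .02 -1;0 0 0 0 0 .018 -1;0 0 0 0 0 .012 -1;0 0 0 0 0 .007 -1;0 0 0 0 0 .003 -1;0 0 0 0 0 0 -1;0 0 0 0 0 0 -1"
}}

```text
time: 20.68
tool_pos: [0.5138, 0.301, 0.0497]
tool_rot: [2.456, 1.957, 0.015]
force: [0.4, 0.6, -2.9]
gripper_width: 0.0135
gripper_force: 30.0
```

```bash

python3 - <<'E'
from h import *
goto(.510,.299,.0385,-12.8)
ims={c:capture(c) for c in K}
for c in K: cv2.imwrite(f'pics/{c}4.png',ims[c])
cv2.imwrite('pics/c4.png',np.hstack([cv2.resize(ims['top'][130:280,50:180],None,fx=3,fy=3),cv2.resize(ims['side'][120:195,175:305],None,fx=3,fy=6)]))
E
```

```text
t 20.6833 pos [0.5138 0.301  0.0497] yaw -12.9 w 0.0135 j7 -0.44 F [ 0.4  0.6 -2.9]
shift [-0.0028 -0.0034  0.0111] turn [ 0.39 -0.38 -0.1 ]
```

View pics/c4.png

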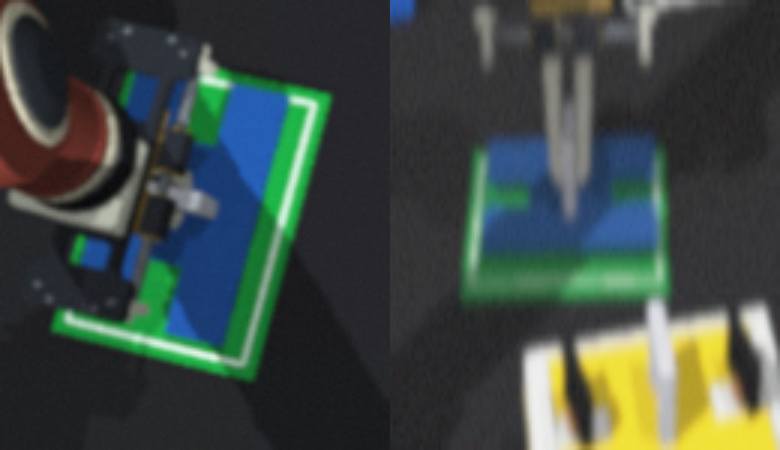

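{"api": "step_arm", "payload": {
  "rows": ".3 -.3 0 -.0028 -.0034 .004 -1;0 0 0 0 0 .003 -1;0 0 0 0 0 0 -1;0 0 0 0 0 0 -1"
}}

```text
time: 21.12
tool_pos: [0.5088, 0.2986, 0.0413]
tool_rot: [-2.457, -1.958, 0.001]
force: [0.1, -1.3, -4.0]
gripper_width: 0.0134
gripper_force: 30.0
```

```bash

python3 - <<'E'
from h import *
goto(.510,.299,.0385,-12.8)
I={c:capture(c) for c in K}
# visible blue-plate edges: long right edge in the top view, front corners in the side view
m=col(I['side'],'blue',(180,130,300,180));q=quad(m)
print('side quad',q)
for p in q: print(plane('side',p,.012).round(4))
M=np.array([plane('side',p,.012) for p in q]).astype(np.float32)[:,:2];print(cv2.minAreaRect(M),M.mean(0))
g=quad(col(I['side'],'green',(190,130,275,180)));G=np.array([plane('side',p,.004) for p in g]).astype(np.float32)[:,:2];print(g,G.round(4),cv2.minAreaRect(G))
E
```

```text
t 21.1167 pos [0.5088 0.2986 0.0413] yaw -12.9 w 0.0134 j7 -0.44 F [ 0.1 -1.3 -4. ]
shift [0.0007 0.0011 0.0028] turn [-0.03  0.02 -0.09]
side quad [[205. 163.]
 [208. 146.]
 [260. 146.]
 [261. 163.]]
[0.4083 0.257  0.012 ]
[0.4344 0.3697 0.012 ]
[0.6071 0.3267 0.012 ]
[0.5812 0.2139 0.012 ]Traceback (most recent call last):
  File "<stdin>", line 8, in <module>
cv2.error: OpenCV(4.12.0) /io/opencv/modules/imgproc/src/convhull.cpp:143: error: (-215:Assertion failed) total >= 0 && (depth == CV_32F || depth == CV_32S) in function 'convexHull'
```

```bash

python3 - <<'E'
from h import *
G=np.array([plane('side',p,.004) for p in [(197,170),(202,145),(267,144),(269,170)]]);print('mat side',G.mean(0).round(4))
im=capture('top');cv2.imwrite('pics/top5.png',im)
m=col(im,'blue',(80,135,160,260));n,l,st,_=cv2.connectedComponentsWithStats(m);k=1+np.argmax(st[1:,4]);m=(l==k)*np.uint8(255)
# right edge points: rightmost blue per row, fit line
pts=[]
for r in range(384):
    x=np.nonzero(m[r])[0]
    if len(x): pts.append((x.max()+.5,r))
pts=np.array(pts);print(pts[0],pts[-1],len(pts))
c=np.deg2rad(-12.8);ex=np.array([np.cos(c),np.sin(c)]);ey=np.array([-ex[1],ex[0]]);o=np.array([.5107,.2990])
L=np.array([(plane('top',p,.011)[:2]-o)@np.c_[ex,ey] for p in pts]);print(L[::6].round(4))
k=slice(8,-8);print('edge y at x=0, slope deg',np.polyfit(L[k,0],L[k,1],1)[1],np.degrees(np.polyfit(L[k,0],L[k,1],1)[0]),'x extent',L[:,0].min(),L[:,0].max())
mm=col(im,'green',(66,145,165,262));
L2=[]
for r in range(175,240):
    x=np.nonzero(mm[r])[0]; L2.append((plane('top',(x.max()+.5,r),.004)[:2]-o)@np.c_[ex,ey])
L2=np.array(L2);p=np.polyfit(L2[:,0],L2[:,1],1);print('mat right edge y',p[1],np.degrees(p[0]))
E
```

```text
mat side [0.5082 0.29   0.004 ]
[135.5 162. ] [124.5 247. ] 86
[[ 0.0941 -0.0295]
 [ 0.0861 -0.0579]
 [ 0.0724 -0.0594]
 [ 0.0582 -0.0586]
 [ 0.044  -0.0578]
 [ 0.0305 -0.0592]
 [ 0.0165 -0.0584]
 [ 0.0025 -0.0576]
 [-0.0109 -0.059 ]
 [-0.0247 -0.0582]
 [-0.038  -0.0595]
 [-0.0517 -0.0586]
 [-0.0654 -0.0577]
 [-0.0785 -0.059 ]
 [-0.0921 -0.0581]]
edge y at x=0, slope deg -0.05863368029083699 0.08536354086186554 x extent -0.09473476242310908 0.09414086203342376
mat right edge y -0.08304855519241142 -1.21709386082254
```

```bash
python3 - <<'E'
import cv2
cv2.imwrite('pics/c5.png',cv2.resize(cv2.imread('pics/top5.png')[135:265,55:175],None,fx=4.5,fy=4.5,interpolation=cv2.INTER_CUBIC))
E
```

```text
(no output)
```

View pics/c5.png

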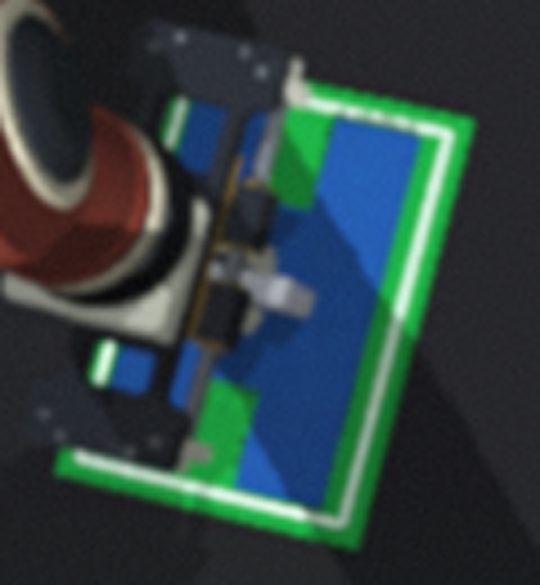

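{"api": "step_arm", "payload": {
  "rows": "0 0 0 0 0 .001 -1;0 0 0 0 0 .001 -1;0 0 0 0 0 .001 -1;0 0 0 0 0 0 -1;0 0 0 0 0 0 -1"
}}

```text
time: 21.68
tool_pos: [0.5091, 0.2987, 0.0386]
tool_rot: [2.457, 1.958, -0.0]
force: [-0.9, 0.6, -3.3]
gripper_width: 0.0137
gripper_force: 30.0
```

```bash

python3 - <<'E'
from h import *
goto(.510,.299,.0385,-12.8)
E
```

```text
t 21.6833 pos [0.5091 0.2987 0.0386] yaw -12.9 w 0.0137 j7 -0.44 F [-0.9  0.6 -3.3]
shift [0.0005 0.0008 0.0001] turn [ 0.    0.   -0.09]
```

Weight still on the gripper; lower further in 1 mm steps.

{"api": "step_arm", "payload": {
  "rows": "0 0 0 0 0 .001 -1;0 0 0 0 0 0 -1;0 0 0 0 0 0 -1"
}}

```text
time: 21.93
tool_pos: [0.5091, 0.2987, 0.0385]
tool_rot: [-2.457, -1.958, -0.001]
force: [-2.4, -1.2, 4.4]
gripper_width: 0.0136
gripper_force: 30.0
```

{"api": "step_arm", "payload": {
  "rows": "0 0 0 0 0 .0007 -1;0 0 0 0 0 0 -1;0 0 0 0 0 0 -1"
}}

```text
time: 22.18
tool_pos: [0.5091, 0.2987, 0.0385]
tool_rot: [-2.456, -1.958, -0.001]
force: [-3.9, -1.0, 10.7]
gripper_width: 0.0138
gripper_force: 30.0
```

{"api": "step_arm", "payload": {
  "rows": "0 0 0 0 0 -.0008 -1;0 0 0 0 0 0 -1;0 0 0 0 0 0 -.14;0 0 0 0 0 0 -.14;0 0 0 0 0 0 -.14;0 0 0 0 0 0 -.14;0 0 0 0 0 0 -.14;0 0 0 0 0 -.01 -.14;0 0 0 0 0 -.02 -.14;0 0 0 0 0 -.03 -.14;0 0 0 0 0 -.04 -.14;0 0 0 0 0 -.04 -.14;0 0 0 0 0 -.04 -.14;0 0 0 0 0 0 -.14"
}}

```text
time: 23.35
tool_pos: [0.5139, 0.3001, 0.2271]
tool_rot: [2.455, 1.955, 0.028]
force: [0.5, -0.2, -0.1]
gripper_width: 0.0403
gripper_force: 0.0
```

{"api": "step_arm", "payload": {
  "rows": "0 0 0 -.035 0 0 -.14;0 0 0 -.035 0 0 -.14;0 0 0 -.035 0 0 -.14;0 0 0 -.035 0 0 -.14;0 0 0 -.035 0 0 -.14;0 0 0 -.035 0 0 -.14;0 0 0 -.035 0 0 -.14;0 0 0 -.035 0 0 -.14;0 0 0 0 0 0 -.14;0 0 0 0 0 0 -.14"
}}

```text
time: 24.18
tool_pos: [0.4463, 0.0235, 0.2185]
tool_rot: [2.462, 1.951, 0.002]
force: [0.3, 1.0, 0.5]
gripper_width: 0.0398
gripper_force: 0.0
```

```bash

python3 - <<'E'
from h import *
goto(.51,.3,.2,-12.8)
im=capture('top');cv2.imwrite('pics/top6.png',im)
for n,z in(('blue',.008),('green',.004)):
    q=quad(col(im,n,(67,149,161,258)));Q=np.array([plane('top',p,z) for p in q]).astype(np.float32)[:,:2].copy()
    print(n,q.tolist(),cv2.minAreaRect(Q),Q.mean(0))
cv2.imwrite('pics/c6.png',cv2.resize(im[120:270,50:290],None,fx=3.2,fy=3.2))
E
```

```text
t 24.1833 pos [0.4463 0.0235 0.2185] yaw -13.2 w 0.0398 j7 -0.08 F [0.3 1.  0.5]
shift [ 0.2837 -0.0012  0.0186] turn [ 0.06 -0.02 -0.42]
blue [[126.0, 247.0], [76.0, 235.0], [98.0, 155.0], [148.0, 165.0]] ((0.5100836753845215, 0.2997085154056549), (0.12052963674068451, 0.18812252581119537), 77.98587036132812) [0.5102693  0.30022484]
green [[135.0, 258.0], [65.0, 240.0], [93.0, 146.0], [160.0, 160.0]] ((0.5107256770133972, 0.2983644902706146), (0.16676673293113708, 0.22457259893417358), 76.88704681396484) [0.5104379  0.29934132]
```

View pics/c6.png

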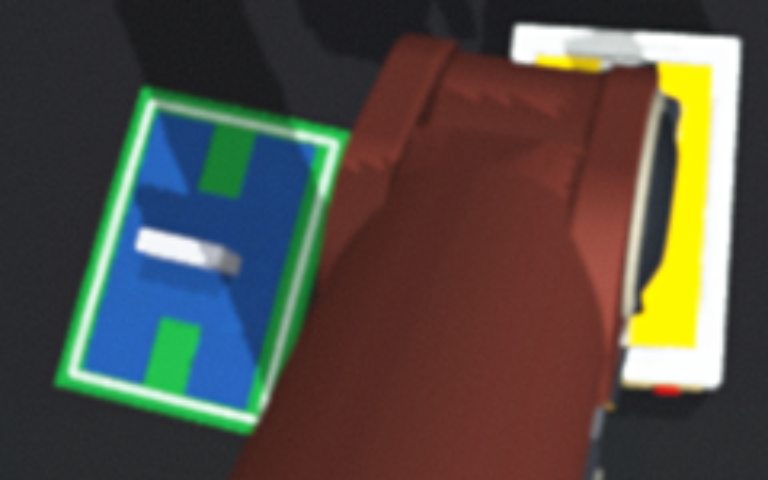

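The cover lies flat and centred on the mat, within about 1 mm and 1°. Its handle shows at crop pixel (188,250). The arm is clear of everything at z 0.22, so I'm handing in.

```bash
python3 -c "
from plant import *
print(close_job())"
```

```text
the job is handed in; nothing more can be done
None
```

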